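# Count tablets through the gate of a counting tray

## Robot

A 6-joint arm with a two-finger parallel gripper is mounted at the origin on the work surface. World frame = base frame: x ahead of the robot, y to its left, z up, the work surface at z = 0. Lengths are in m, angles in rad, forces in N, time in s.
With the tool pointing down it reaches from about 0.375 to 0.925 m from the base axis. Payload 5.7 kg.
Tool frame: the origin (TCP) lies where the fingers leave the gripper's body, on its centre line; the fingertips stand 73 mm ahead of it and the grasp point (between the pads) lies 54 mm ahead of it; z points along the fingers, y is the direction in which the jaws open and shut (so a half turn about z gives the same grasp; the last joint's range is limited). The gripper opens to 85 mm and grips with 20 to 120 N. Pads are 22 mm wide; open, the fingers measure 114 mm over their backs; the gripper's body (76 mm by 85 mm) begins 54 mm behind the grasp point. The pads swing forward as they close: fully open they stand 13 mm farther back than shut.
Start: joints at [-1.226, 0.359, 1.51, -0, 1.272, -0.115], TCP at [0.266, -0.538, 0.304] pointing down, gripper open.
Joint ranges: [-2.97, 2.97], [-1.01, 2.36], [0.21, 2.38], [-0.96, 4.11], [0.2, 2.71], [-2.98, 2.98]. Speed limits (rad/s): [2.39, 2.39, 3.14, 3.14, 3.14, 3.14].

## Interface

Orientations are given as a unit quaternion [w, x, y, z].
In Python, from bench import r, camera, job, telemetry gives the robot as it stands. The module is installed in compiled form; this text tells all that it offers. Calls block until the motion is done:
- r.move_ptp(position, orientation): joint-space move of the TCP to a pose.
- r.servo_line(position, vel=0.15, ori=None, max_force=None): straight line of the TCP; ori=None keeps the orientation; vel is the mean speed in m/s. With max_force (N) it stops when the force on the tool has changed by that much, and returns True; else False.
- r.movej(angles): joint-space move.
- r.gripper_to(opening): finger opening in m; the grip force is fixed at half the most; returns when the fingers have stopped.
- r.wait(seconds).
- r.solve_ik(position, orientation): joint angles nearest the present ones, or None.
- camera(name): name is "side" or "top"; returns a dict with "image" (400x640x3 uint8, red, green, blue), "camera_matrix" (3x3 intrinsics, pixels), "world_from_camera" (4x4, takes a point from camera to world coordinates). Camera axes: x right, y down, z forward; pixel columns grow to the right and rows downward; lengths in m; the calibration is good to about 2 mm. A picture is of the moment at which its call begins. There is no depth.
A pose or a line that the arm cannot do raises r.PlanningError and nothing moves.
- job.job_done(): hands the job in, once; it reports no verdict.
Readings, each from a call of its own:
- telemetry.read_t(): time.
- telemetry.read_joints(): joint angles.
- telemetry.read_joint_velocities(): joint speeds.
- telemetry.read_joint_efforts(): joint torques, N m.
- telemetry.read_eef_pos(): TCP position.
- telemetry.read_ee_rot(): TCP orientation.
- telemetry.read_force(): force on the tool from outside, world axes, zero at the start.
- telemetry.read_wrist_torque(): the same for the moment, N m.
- telemetry.read_gripper_width(): finger opening in m.
Only numpy, scipy, OpenCV 4.12 (cv2) and the standard library are available. Lean on these libraries where they do the work, as an engineer would, in place of code of your own. Each camera call takes 0.05 s, during which the arm holds its last target.

## Task

Count out the three whole round tablets: with the fingertips, push them over the deck of the counting tray and through the gap in the gate bar one at a time, so that each drops into the trough behind it before the next one follows. Push gently and pick nothing up: no tablet may be lifted or squeezed. Leave the broken half tablet on the deck, and leave the jar, carton, dish and spatula where they are.

Things in the scene. Friction and masses are not known exactly. Their poses are not given: they have to be found in the camera images.
- tray: Counting tray on feet, fixed; position and heading vary. Origin on the table under the tray; x points from the deck to the trough (pushing direction), y along the gate bar, z up. Flat green deck: top 68 mm above the table, tray x -135 to +70 mm, y -160 to +160 mm, fences 16 mm higher than the deck at its back and both sides
- trough (a point): Middle of the floor of the open steel trough along the deck's far edge. Inside: tray x 72 to 130 mm, y -159 to +159 mm; floor 8 mm above the table, 60 mm below the deck; far wall 84 mm above the table. Same axes as the tray
- gate (a point): Middle of the gap in the fixed aluminium gate bar, at deck height; same axes as the tray. Gap 46 mm wide (along y); where it lies along the edge varies by 25 mm either side of the tray's middle. The bar stands on the deck's far edge, tray x 65 to 70 mm, 16 mm high; a flange just below deck level carries the edge on to tray x 72 mm, where the drop into the trough begins
- tablet_a: Whole round ivory tablet, 32 mm across, 12 mm thick, about 14 g, lying flat and loose on the deck. Origin at the centre of its underside. The three whole tablets are alike
- tablet_b: Whole round ivory tablet, 32 mm across, 12 mm thick, about 14 g, lying flat and loose on the deck. Origin at the centre of its underside. The three whole tablets are alike
- tablet_c: Whole round ivory tablet, 32 mm across, 12 mm thick, about 14 g, lying flat and loose on the deck. Origin at the centre of its underside. The three whole tablets are alike
- half_tablet: Broken half tablet: half a disc of 16 mm radius, 12 mm thick, loose on the deck near one side. Origin at its underside, 7 mm from the straight broken edge on the half's middle line. It stays on the deck
- jar: White jar with lid, 84 mm across, 125 mm tall, loose on the table left (tray +y) of the tray. Origin at the centre of its underside
- carton: White carton of gloves with a green band, 220 x 110 x 80 mm, loose on the table right (tray -y) of the tray. Origin at the centre of its underside
- dish: Shallow white lid, 108 mm across, 14 mm high, with a few small capsules in it, loose on the table left (tray +y) of the tray. Origin at the centre of its underside
- spatula: Spatula 190 mm long, lying loose on the table beyond the trough. Origin at the middle of its length
Mind the look-alikes: they are no part of the job. Leave any green look-alike of the tablet_a alone.

How it is judged:
On the way, in this order (a step that is already met when the one before it is completed fails the run):
1. a first whole tablet lies in the trough (((x of tablet_a in the frame of tray between 0.068 and 0.134 m and y of tablet_a in the frame of tray between -0.162 and 0.162 m and z of tablet_a in the frame of tray below 0.062 m) or (x of tablet_b in the frame of tray between 0.068 and 0.134 m and y of tablet_b in the frame of tray between -0.162 and 0.162 m and z of tablet_b in the frame of tray below 0.062 m) or (x of tablet_c in the frame of tray between 0.068 and 0.134 m and y of tablet_c in the frame of tray between -0.162 and 0.162 m and z of tablet_c in the frame of tray below 0.062 m))), for 0.2 s.
2. a second whole tablet lies in the trough ((((x of tablet_a in the frame of tray between 0.068 and 0.134 m and y of tablet_a in the frame of tray between -0.162 and 0.162 m and z of tablet_a in the frame of tray below 0.062 m) and (x of tablet_b in the frame of tray between 0.068 and 0.134 m and y of tablet_b in the frame of tray between -0.162 and 0.162 m and z of tablet_b in the frame of tray below 0.062 m)) or ((x of tablet_a in the frame of tray between 0.068 and 0.134 m and y of tablet_a in the frame of tray between -0.162 and 0.162 m and z of tablet_a in the frame of tray below 0.062 m) and (x of tablet_c in the frame of tray between 0.068 and 0.134 m and y of tablet_c in the frame of tray between -0.162 and 0.162 m and z of tablet_c in the frame of tray below 0.062 m)) or ((x of tablet_b in the frame of tray between 0.068 and 0.134 m and y of tablet_b in the frame of tray between -0.162 and 0.162 m and z of tablet_b in the frame of tray below 0.062 m) and (x of tablet_c in the frame of tray between 0.068 and 0.134 m and y of tablet_c in the frame of tray between -0.162 and 0.162 m and z of tablet_c in the frame of tray below 0.062 m)))), for 0.2 s.
3. all three whole tablets lie in the trough (x of tablet_a in the frame of tray between 0.068 and 0.134 m and y of tablet_a in the frame of tray between -0.162 and 0.162 m and z of each of tablet_a, tablet_b, tablet_c in the frame of tray below 0.062 m and x of tablet_b in the frame of tray between 0.068 and 0.134 m and y of tablet_b in the frame of tray between -0.162 and 0.162 m and x of tablet_c in the frame of tray between 0.068 and 0.134 m and y of tablet_c in the frame of tray between -0.162 and 0.162 m), for 0.2 s.
At the end, for the whole second after the job is handed in: All three whole tablets are down in the trough, lying flat, leaning or on edge (each underside centre within the trough and at least 6 mm below the deck's top), and the half tablet rests flat on the deck (its underside within -4 to +8 mm of the deck top) (all of step 3 and x of half_tablet in the frame of tray between -0.14 and 0.068 m and y of half_tablet in the frame of tray between -0.162 and 0.162 m and z of half_tablet in the frame of tray between 0.064 and 0.076 m); the robot touches nothing.
It fails at once if a tablet is lifted more than 15 mm above the deck (z of any of tablet_a, tablet_b, tablet_c, half_tablet in the frame of tray above 0.083 m).
It fails at once if a tablet is squeezed or pressed by the fingers with more than 15 N (contact force between the fingers and tablet_a above 15 N or contact force between the fingers and tablet_b above 15 N or contact force between the fingers and tablet_c above 15 N or contact force between the fingers and half_tablet above 15 N).
It fails at once if the half tablet leaves the deck (not (x of half_tablet in the frame of tray between -0.14 and 0.068 m and y of half_tablet in the frame of tray between -0.162 and 0.162 m and z of half_tablet in the frame of tray between 0.064 and 0.076 m)).
It fails at once if the jar, carton, dish or spatula is moved more than 15 mm (distance of any of jar, carton, dish, spatula from where it was at the start of the episode above 0.015 m).
It also fails if it takes over 64 s, if anything falls off the work surface, if the arm or the gripper's body presses on something with over 40 N, if the wrist force passes 120 N, or if a joint passes its speed limit or range.

## Working session

There is one attempt and no reset: what is moved stays moved. The work goes in short steps, each a Python script; the robot and the scene stay as the last script left them, time stands still between calls to the robot, and variables do not carry over. Pictures are saved under pics/ and viewed, and the job is handed in when it is done.

```bash
mkdir -p pics
python3 - <<'E'
from bench import r,camera,job,telemetry
import cv2,numpy as np
for n in("top","side"):
    c=camera(n); cv2.imwrite(f"pics/{n}0.png",c["image"][...,::-1]); np.savez(f"{n}0.npz",**c)
    print(n,c["camera_matrix"].tolist(),np.round(c["world_from_camera"],4).tolist())
print(telemetry.read_t(),telemetry.read_ee_rot(),telemetry.read_gripper_width())
E
```

```text
top [[422.8265584757886, 0.0, 310.9104317630459], [0.0, 422.8265584757886, 200.06964386465117], [0.0, 0.0, 1.0]] [[-0.0636, -0.9712, 0.2296, 0.358], [-0.998, 0.0632, -0.0092, 0.0688], [-0.0056, -0.2297, -0.9732, 1.0691], [0.0, 0.0, 0.0, 1.0]]
side [[390.9821623858726, 0.0, 320.80132476538324], [0.0, 390.9821623858726, 201.43799875483734], [0.0, 0.0, 1.0]] [[-0.8974, -0.2815, 0.3398, 0.2477], [-0.4412, 0.5637, -0.6983, 0.7303], [0.005, -0.7765, -0.63, 0.6802], [0.0, 0.0, 0.0, 1.0]]
0.1 [-8.35833852e-04  9.73691547e-01  2.27868527e-01 -8.64183361e-05] 0.08530240772364281
```

View pics/top0.png

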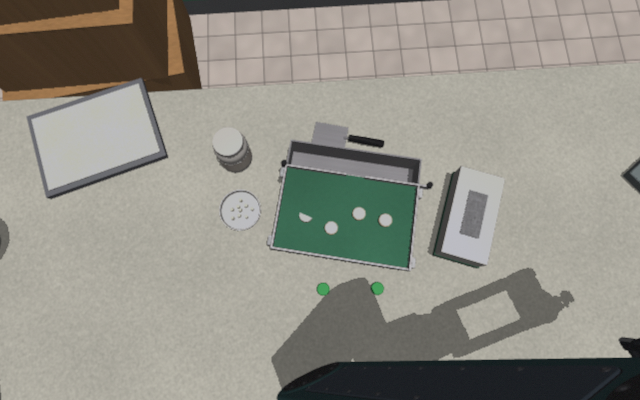

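View pics/side0.png

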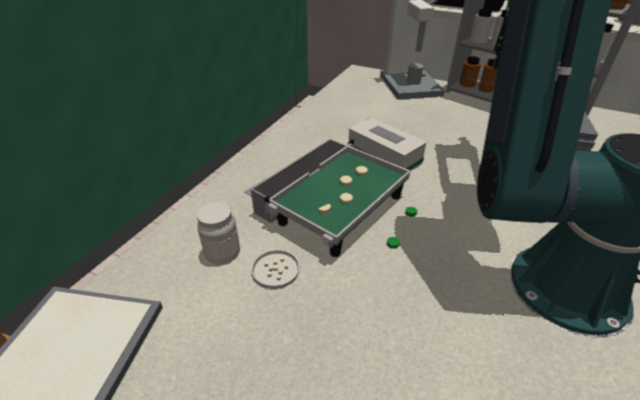

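The top view shows whole ivory discs on the deck at about (331,228), (359,213) and (386,220). A half disc sits at (306,217). The two green discs at (323,289) and (377,288) are on the table, so they're the look-alikes and I'll leave them alone. Next I'll enlarge a crop to confirm this and find the gap.

Run:
```python
import cv2
a=cv2.imread("pics/top0.png")[130:280,260:440]; cv2.imwrite("pics/top0c.png",cv2.resize(a,None,fx=4,fy=4,interpolation=cv2.INTER_CUBIC)[:600,:720])
a=cv2.imread("pics/side0.png")[135:260,240:420]; cv2.imwrite("pics/side0c.png",cv2.resize(a,None,fx=4,fy=4,interpolation=cv2.INTER_CUBIC))
```

```text
(no output)
```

View pics/top0c.png

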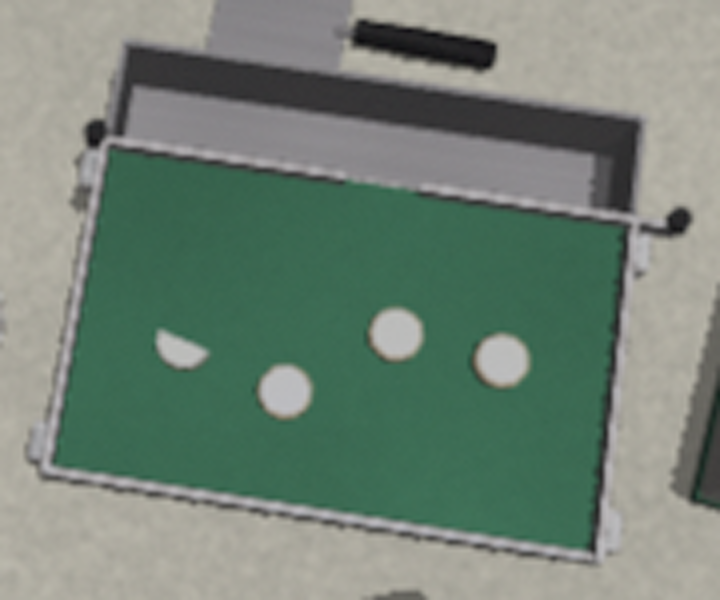

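View pics/side0c.png

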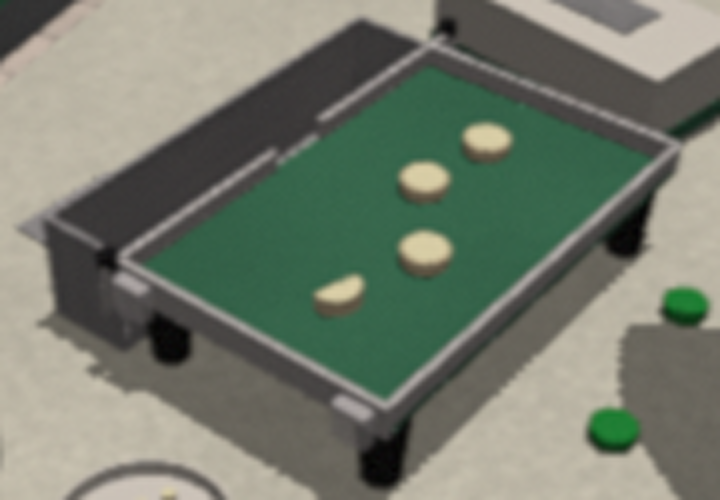

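The crops confirm it: three whole ivory discs, one half at top pixel (306,217), and the gate gap at top pixel x≈347–364, y≈176. I'll measure these now.

```bash
cat > h.py <<'E'
import numpy as np,cv2
def ray(c,uv,z):
    K,T=c["camera_matrix"],c["world_from_camera"]
    uv=np.atleast_2d(np.asarray(uv,float)); d=np.c_[uv,np.ones(len(uv))]@np.linalg.inv(K).T@T[:3,:3].T
    o=T[:3,3]; return (o+d*((z-o[2])/d[:,2])[:,None])[:,:2]
def proj(c,p):
    K,T=c["camera_matrix"],c["world_from_camera"]
    q=(np.atleast_2d(p)-T[:3,3])@T[:3,:3]; q=q@K.T; return q[:,:2]/q[:,2:]
def masks(c,roi=None):
    hsv=cv2.cvtColor(c["image"],cv2.COLOR_RGB2HSV)
    g=cv2.inRange(hsv,(65,80,50),(90,255,140))
    return hsv,g
def deckmask(c):
    hsv,g=masks(c); n,l,s,ce=cv2.connectedComponentsWithStats(g)
    i=1+np.argmax([s[k,4] if 250<ce[k][0]<430 and 130<ce[k][1]<290 else 0 for k in range(1,n)]); return (l==i).astype(np.uint8)*255
def blobs(c,poly):
    # bright blobs inside the deck polygon (pixels)
    m=np.zeros(c["image"].shape[:2],np.uint8); cv2.fillPoly(m,[np.round(poly).astype(np.int32)],255)
    im=c["image"]; b=((im[...,0].astype(int)>130)&(m>0)).astype(np.uint8)
    n,l,s,ce=cv2.connectedComponentsWithStats(b); return [(ce[k],s[k,4],l==k) for k in range(1,n) if s[k,4]>15]
E
python3 - <<'E'
from h import *
for n in("top","side"):
    c=dict(np.load(n+"0.npz")); d=deckmask(c)
    cnt=max(cv2.findContours(d,cv2.RETR_EXTERNAL,cv2.CHAIN_APPROX_NONE)[0],key=cv2.contourArea)[:,0,:]
    W=ray(c,cnt,.068)
    box=cv2.minAreaRect(W.astype(np.float32)*1000); print(n,box)
    th=np.deg2rad(box[2]); 
    # edges: robust fits
    cen=np.array(box[0])/1000
    ax=cv2.boxPoints(box)/1000
    print(np.round(ax,4).tolist())
    cand=[th+k*np.pi/2 for k in range(4)]; th=cand[int(np.argmax(np.cos(cand)))]
    X=np.array([np.cos(th),np.sin(th)]);Y=np.array([-X[1],X[0]])
    L=(W-cen)@np.c_[X,Y]
    hx,hy=np.abs(L).max(0)
    for nm,sel in dict(far=(L[:,0]>hx-.012)&(abs(L[:,1])<.14),back=(L[:,0]<-hx+.012)&(abs(L[:,1])<.14),left=(L[:,1]>hy-.012)&(abs(L[:,0])<.08),right=(L[:,1]<-hy+.012)&(abs(L[:,0])<.08)).items():
        v=cv2.fitLine(W[sel].astype(np.float32)*1000,cv2.DIST_HUBER,0,.01,.01).ravel()
        print(nm,np.round(np.rad2deg(np.arctan2(v[1],v[0])),2),np.round(v[2:],1), np.round(np.median(L[sel],0),4))
    hull=cv2.convexHull(cnt)[:,0,:]
    for z in(.08,):
        for ce,a,m in blobs(c,hull): print("blob",np.round(ce,1),a,np.round(ray(c,ce,z),4))
E
```

```text
top ((551.7870483398438, -21.725616455078125), (319.52264404296875, 200.35829162597656), 77.27955627441406)
[[0.4189000129699707, -0.15549999475479126], [0.614300012588501, -0.1995999962091446], [0.6847000122070312, 0.11209999769926071], [0.48919999599456787, 0.15620000660419464]]
far 77.3 [645.3 -41.8] [0.0956 0.0004]
back 77.26 [455.   -0.9] [-0.099  -0.0008]
left -12.79 [585.3 133.3] [-0.0012  0.1586]
right -12.58 [ 516.  -175.6] [-0.002 -0.158]
blob [358.6 213. ] 131 [[ 0.5524 -0.0522]]
blob [304.4 217.3] 72 [[0.5502 0.0776]]
blob [385.1 219.6] 133 [[ 0.5322 -0.1134]]
blob [330.9 227.3] 133 [[0.5222 0.0163]]
side ((555.7603759765625, -27.300888061523438), (302.4664001464844, 188.29026794433594), 77.43741607666016)
[[0.4309999942779541, -0.15440000593662262], [0.614799976348877, -0.19539999961853027], [0.6804999709129333, 0.0997999981045723], [0.4968000054359436, 0.14079999923706055]]
far 77.29 [646.9 -42. ] [0.0922 0.0075]
back 77.46 [466.6   0.5] [-0.0931  0.0108]
left -12.77 [588.  118.9] [-0.0031  0.1497]
right -12.45 [ 522.  -172.4] [-0.0018 -0.149 ]
blob [361.4 169. ] 68 [[ 0.5345 -0.1094]]
blob [345.6 179. ] 72 [[ 0.5544 -0.0479]]
blob [346.  196.6] 85 [[0.5241 0.0202]]
blob [325.  207.2] 58 [[0.5528 0.0804]]
```

```bash
cat >> h.py <<'E'
TH=np.deg2rad(-12.72); O=np.array([.5829,-.0284]); X=np.array([np.cos(TH),np.sin(TH)]); Y=np.array([-X[1],X[0]])
def w(p): p=np.atleast_2d(p); return O+p[:,:1]*X+p[:,1:2]*Y
def t(W): return (np.atleast_2d(W)-O)@np.c_[X,Y]
E
python3 - <<'E'
from h import *
y=np.arange(-.06,.061,.002)
for n in("top","side"):
    c=dict(np.load(n+"0.npz")); g=c["image"].astype(np.float32)
    for nm,x,z in(("bartop",.0675,.084),("barface",.065,.076)):
        P=proj(c,np.c_[w(np.c_[y*0+x,y]),y*0+z]).astype(np.float32)
        v=cv2.remap(g,P[:,:1],P[:,1:],cv2.INTER_LINEAR)[:,0]
        print(n,nm); print([(int(a*1000),int(b[0])) for a,b in zip(y,v)])
    d=deckmask(c); cnt=max(cv2.findContours(d,cv2.RETR_EXTERNAL,cv2.CHAIN_APPROX_NONE)[0],key=cv2.contourArea)
    for ce,a,m in blobs(c,cv2.convexHull(cnt)[:,0,:]): print("blob",np.round(ce,1),a,np.round(1000*t(ray(c,ce,.08)),1))
E
```

```text
top bartop
[(-60, 164), (-57, 159), (-55, 158), (-53, 161), (-51, 166), (-49, 174), (-47, 180), (-45, 176), (-43, 167), (-41, 160), (-39, 159), (-37, 160), (-35, 164), (-33, 160), (-31, 151), (-29, 138), (-27, 138), (-25, 138), (-23, 136), (-21, 136), (-19, 140), (-17, 147), (-15, 150), (-13, 148), (-11, 144), (-9, 142), (-7, 142), (-5, 141), (-3, 145), (-1, 149), (0, 149), (2, 144), (4, 139), (6, 143), (8, 142), (10, 139), (12, 141), (14, 152), (16, 168), (18, 169), (20, 160), (22, 152), (24, 148), (26, 147), (28, 154), (30, 163), (32, 171), (34, 173), (36, 163), (38, 152), (40, 149), (42, 151), (44, 156), (46, 162), (48, 169), (50, 171), (52, 162), (54, 154), (56, 152), (58, 154), (60, 157)]
top barface
[(-60, 77), (-57, 75), (-55, 65), (-53, 64), (-51, 62), (-49, 62), (-47, 69), (-45, 77), (-43, 78), (-41, 73), (-39, 69), (-37, 65), (-35, 61), (-33, 55), (-31, 56), (-29, 64), (-27, 73), (-25, 76), (-23, 73), (-21, 70), (-19, 74), (-17, 74), (-15, 70), (-13, 71), (-11, 75), (-9, 80), (-7, 79), (-5, 75), (-3, 73), (-1, 69), (0, 64), (2, 67), (4, 73), (6, 79), (8, 82), (10, 73), (12,
[... 1198 characters left out ...]
1, 72), (-39, 71), (-37, 71), (-35, 72), (-33, 72), (-31, 73), (-29, 72), (-27, 73), (-25, 78), (-23, 89), (-21, 102), (-19, 119), (-17, 118), (-15, 118), (-13, 123), (-11, 121), (-9, 123), (-7, 122), (-5, 114), (-3, 108), (-1, 110), (0, 113), (2, 119), (4, 120), (6, 113), (8, 104), (10, 103), (12, 104), (14, 109), (16, 110), (18, 100), (20, 88), (22, 77), (24, 72), (26, 71), (28, 72), (30, 72), (32, 73), (34, 72), (36, 71), (38, 72), (40, 73), (42, 72), (44, 73), (46, 72), (48, 72), (50, 73), (52, 74), (54, 72), (56, 71), (58, 71), (60, 71)]
blob [361.4 169. ] 68 [[-29.3 -89.7]]
blob [345.6 179. ] 72 [[-23.5 -25.3]]
blob [346.  196.6] 85 [[-68.   34.5]]
blob [325.  207.2] 58 [[-53.3  99.5]]
```

```bash
cat > m.py <<'E'
from h import *
from bench import r,camera,job,telemetry
def ori(a): a=a+TH; return [0,np.cos(a/2),np.sin(a/2),0]
def pose(p,z): q=w(p)[0]; return [q[0],q[1],z]
def snap(tag):
    for n in("top","side"):
        c=camera(n); cv2.imwrite(f"pics/{n}{tag}.png",c["image"][...,::-1]); np.savez(f"{n}{tag}.npz",**c)
A=np.array([-.0246,-.0299]);B=np.array([-.0307,-.094]);C=np.array([-.069,.0303]);GY=-.0068;P=np.array([.012,GY])
def behind(p,to,back): # finger centre `back` behind front-contact of the tablet
    d=np.asarray(to)-p; a=np.arctan2(d[1],d[0]); u=d/np.hypot(*d); return p-u*(.0152+.011+back),a,u
E
python3 - <<'E'
from m import *
for p in(A,B,C):
    s,a,u=behind(p,P,.01); print(np.round(s,3),np.rad2deg(a),r.solve_ik(pose(s,.145),ori(a)))
s,a,u=behind(A,P,.010)
r.gripper_to(.010)
r.move_ptp(pose(s,.20),ori(a))
print(telemetry.read_eef_pos(),telemetry.read_gripper_width(),telemetry.read_force())
r.servo_line(pose(s,.155),vel=.1)
print(r.servo_line(pose(s,.130),vel=.02,max_force=3),telemetry.read_eef_pos(),telemetry.read_force(),telemetry.read_t())
snap("1")
E
```

```text
[-0.055 -0.049] 32.25797134181514 [-2.55702173e-01  4.51980173e-01  1.84229332e+00 -4.44089210e-16
  8.47319165e-01  9.74092224e-01]
[-0.047 -0.127] 63.90998355358861 [-4.01588726e-01  4.59129492e-01  1.82752010e+00 -4.44089210e-16
  8.54943059e-01  2.75773843e-01]
[-0.102  0.045] -24.608949137610328 [-6.21975855e-02  4.23063580e-01  1.90176823e+00 -4.44089210e-16
  8.16760848e-01  2.16011181e+00]
[ 0.51853254 -0.06508453  0.20021983] 0.009881180505636076 [0.06342809 0.29769772 0.6516118 ]
True [ 0.51816513 -0.06422256  0.14094004] [-0.63881645  1.20064514  6.4793721 ] 4.1333
```

Run:
```python
import cv2
a=cv2.imread("pics/top1.png")[130:280,260:440]; b=cv2.imread("pics/side1.png")[120:270,240:420]
cv2.imwrite("pics/c1.png",cv2.hconcat([cv2.resize(x,(400,333),interpolation=cv2.INTER_CUBIC) for x in(a,b)]))
```

```text
(no output)
```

View pics/c1.png

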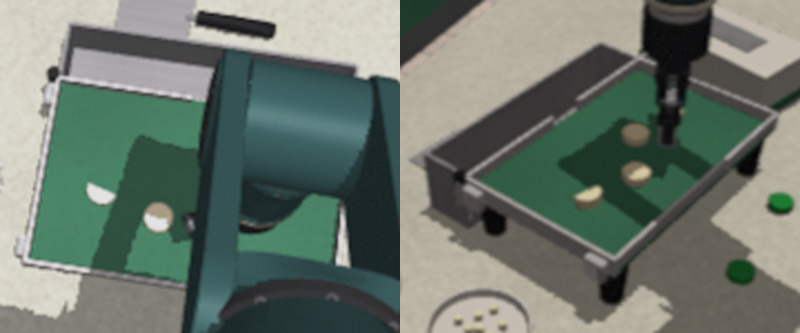

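The fingertips touched the deck at TCP z=0.141, so they do stand 73 mm ahead. In the crop's side view the fingers are at about (668,130), just behind tablet A at (636,135). I'll push A to the staging point.

```bash
cat >> m.py <<'E'
Z=.1442
def line(p,z,a,vel,mf=None): 
    s=r.servo_line(pose(p,z),vel=vel,ori=ori(a),max_force=mf)
    if s: print("STOP",t(telemetry.read_eef_pos()[:2]),telemetry.read_force())
    return s
def crop(tag):
    a=cv2.imread(f"pics/top{tag}.png")[130:280,260:440]; b=cv2.imread(f"pics/side{tag}.png")[120:270,240:420]
    cv2.imwrite(f"pics/c{tag}.png",cv2.hconcat([cv2.resize(x,(400,333),interpolation=cv2.INTER_CUBIC) for x in(a,b)]))
E
python3 - <<'E'
from m import *
s,a,u=behind(A,P,.010)
line(s,Z,a,.03)
e=P-u*(.0152+.011)
line(e,Z,a,.05,8)
snap("2"); crop("2"); print(telemetry.read_t(),telemetry.read_force(),t(telemetry.read_eef_pos()[:2]))
E
```

```text
5.825 [-0.80159016  0.01510255  0.89791539] [[-0.01047091 -0.02092566]]
```

View pics/c2.png

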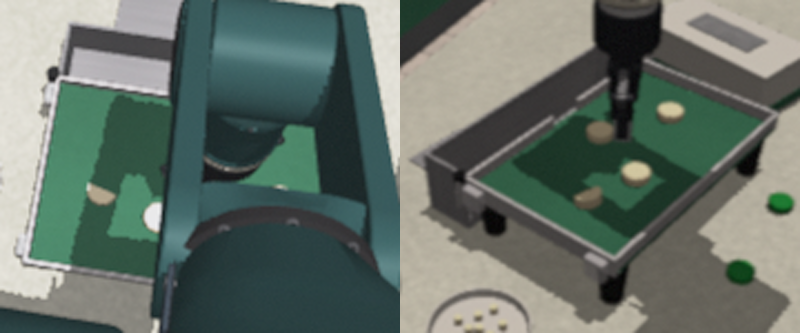

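The side crop shows A pushed along with the fingers to (600,131), and the gap is just up-left of it. I'll measure A in the side view, using the known side-to-top offset.

```bash
cat >> h.py <<'E'
def sblobs(tag,z=.08,n="side"):
    c=dict(np.load(f"{n}{tag}.npz")); hsv=cv2.cvtColor(c["image"],cv2.COLOR_RGB2HSV)
    m=np.zeros((400,640),np.uint8); poly=proj(c,np.c_[w([[-.13,-.155],[.07,-.155],[.07,.155],[-.13,.155]]),[.069]*4])
    cv2.fillPoly(m,[np.round(poly).astype(np.int32)],255)
    im=c["image"].astype(int); b=((im[...,0]>im[...,1]+3)&(im[...,0]-im[...,2]>18)&(m>0)).astype(np.uint8)
    k,l,s,ce=cv2.connectedComponentsWithStats(b)
    return [(np.round(ce[i],1).tolist(),int(s[i,4]),np.round(1000*t(ray(c,ce[i],z)),1).tolist()) for i in range(1,k) if s[i,4]>20]
E
python3 -c "
from h import *
for g in '012':print(*sblobs(g,.076),sep='\n');print()"
```

```text
([361.1, 170.4], 73, [[-29.3, -88.9]])
([345.5, 180.1], 84, [[-23.0, -25.7]])
([345.7, 198.1], 96, [[-68.2, 35.4]])
([324.5, 208.9], 68, [[-53.3, 101.4]])

([345.7, 180.0], 89, [[-22.9, -26.4]])
([345.9, 197.8], 102, [[-68.0, 34.3]])
([324.8, 208.8], 71, [[-53.7, 100.6]])

([361.1, 170.5], 75, [[-29.5, -88.5]])
([329.7, 179.0], 88, [[12.2, -3.3]])
([345.9, 197.8], 101, [[-67.9, 34.4]])
([324.4, 209.0], 75, [[-53.6, 101.8]])
```

```bash
cat >> m.py <<'E'
def final(px,tag):
    cur=t(telemetry.read_eef_pos()[:2])[0]
    z=telemetry.read_eef_pos()[2]
    s=np.array([px-.0152-.011-.010,GY])
    r.servo_line([*telemetry.read_eef_pos()[:2],.168],vel=.1)
    line(s,.168,0,.08); line(s,Z,0,.05)
    st=line([.0555,GY],Z,0,.05,8)
    print("end",t(telemetry.read_eef_pos()[:2]),telemetry.read_force())
    r.wait(.1); snap(tag)
    line([.03,GY],Z,0,.08); r.servo_line(pose([.02,GY],.185),vel=.12)
    snap(tag+"b"); crop(tag+"b"); print(telemetry.read_t()); print(*sblobs(tag+"b",.076),sep='\n')
E
python3 - <<'E'
from m import *
_,a,u=behind(A,P,.010)
e=P-u*(.0152+.011+.012); line(e,Z,a,.06)
final(.011,"3")
E
```

```text
end [[ 0.05520171 -0.00676629]] [-0.4843959   0.39118635  0.95102701]
10.9417
([361.0, 170.4], 74, [[-29.3, -88.6]])
([345.7, 197.9], 100, [[-67.8, 34.7]])
([324.5, 209.2], 70, [[-53.9, 102.1]])
```

View pics/c3b.png

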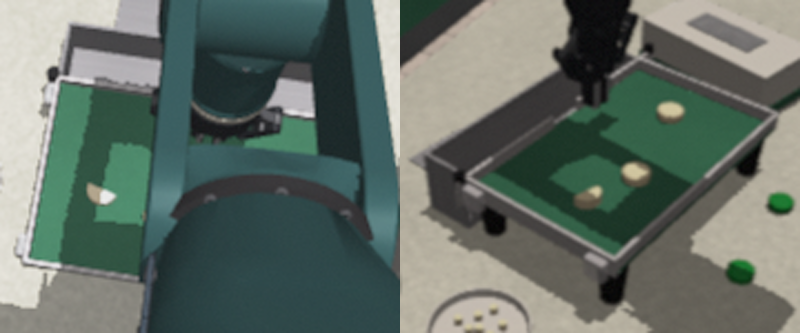

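A is off the deck. Tablet B comes next: approach from behind it at 63.9°, push it to staging, and check the trough on the way.

Run:
```python
from m import *
s,a,u=behind(B,P,.010)
r.move_ptp(pose(s,.185),ori(a)); snap("4a"); crop("4a")
line(s,Z,a,.06)
line(P-u*(.0152+.011),Z,a,.05,8)
snap("4"); crop("4"); print(telemetry.read_t(),telemetry.read_force(),t(telemetry.read_eef_pos()[:2]))
print(*sblobs("4",.076),sep='\n')
cv2.imwrite("pics/c4x.png",cv2.vconcat([cv2.imread("pics/c4a.png")[:290],cv2.imread("pics/c4.png")[:290]]))
```

```text
15.4833 [-0.37203495 -0.41512696 -0.78085213] [[ 0.00043393 -0.03044984]]
([329.9, 178.9], 91, [[12.3, -4.0]])
([345.8, 197.9], 95, [[-67.9, 34.6]])
([324.6, 208.8], 70, [[-53.4, 100.9]])
```

View pics/c4x.png

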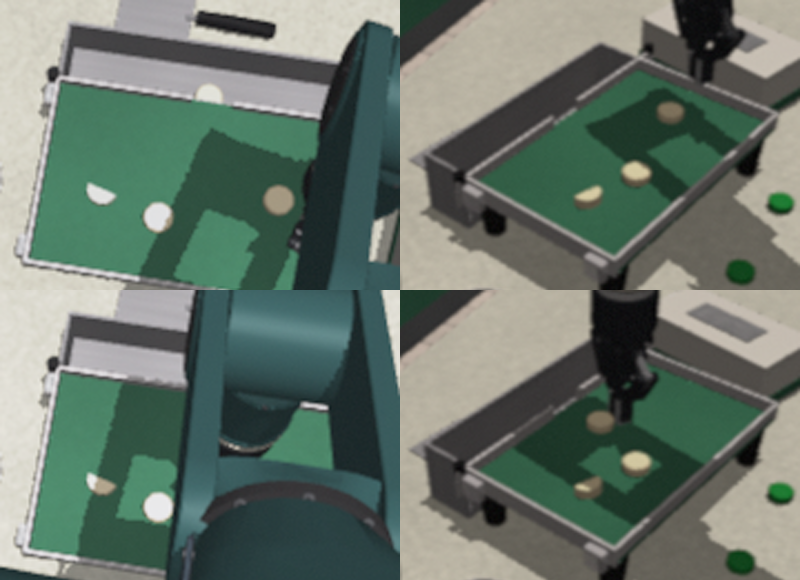

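A lies in the trough at crop (208,93), partly hidden by the bar and so well below the deck. B is staged at about (11,−8) mm. Final push for B.

Run:
```python
from m import *
_,a,u=behind(B,P,.010)
line(P-u*(.0152+.011+.012),Z,a,.06)
final(.011,"5")
s,a,u=behind(C,P,.010)
r.move_ptp(pose(s,.185),ori(a)); snap("6a"); crop("6a")
print(telemetry.read_t())
cv2.imwrite("pics/c6x.png",cv2.vconcat([cv2.imread("pics/c5b.png")[:290],cv2.imread("pics/c6a.png")[:290]]))
```

```text
end [[ 0.05517024 -0.00677913]] [0.32584447 0.53960316 0.83866726]
21.15
([345.9, 197.8], 101, [[-67.8, 34.3]])
([324.4, 209.2], 72, [[-53.8, 102.3]])
21.8417
```

View pics/c6x.png

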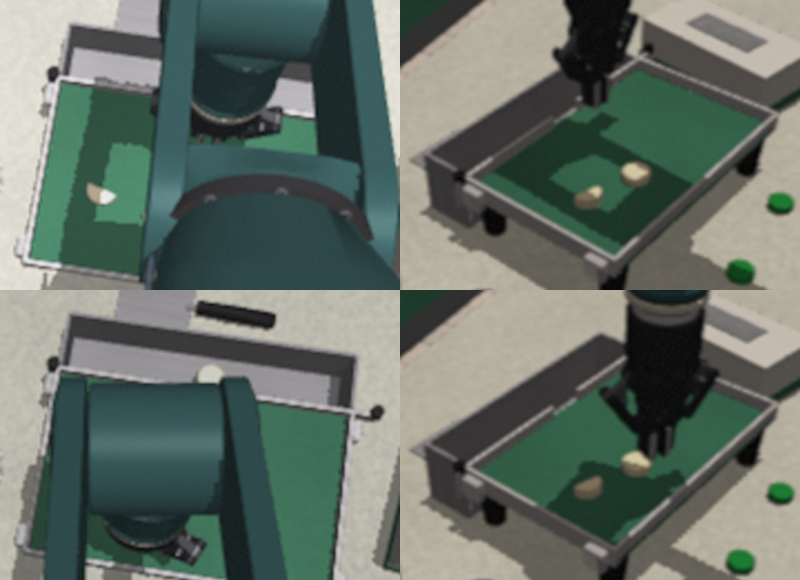

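Run:
```python
import cv2
L=[cv2.resize(cv2.imread(f"pics/top{k}.png")[155:195,330:380],(400,320),interpolation=cv2.INTER_CUBIC) for k in("4a","6a")]
cv2.imwrite("pics/z6.png",cv2.hconcat(L))
```

```text
(no output)
```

View pics/z6.png

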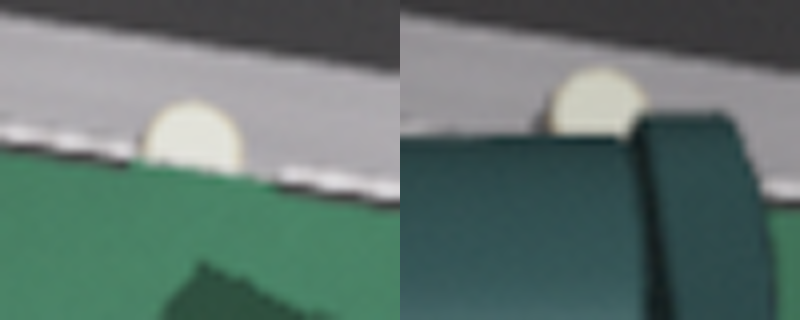

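B dropped flat on top of A; in the right crop it's at (600,105), shifted by the parallax of its greater height. The trough still has ample depth, so C can follow.

Run:
```python
from m import *
s,a,u=behind(C,P,.010)
line(s,Z,a,.06)
line(P-u*(.0152+.011),Z,a,.05,8)
snap("6"); crop("6"); print(telemetry.read_t(),telemetry.read_force(),t(telemetry.read_eef_pos()[:2]))
print(*sblobs("6",.076),sep='\n')
```

```text
24.9083 [ 0.78182441 -0.5822897   0.31228607] [[-0.01197663  0.00417742]]
([324.4, 209.2], 70, [[-53.8, 102.2]])
```

View pics/c6.png

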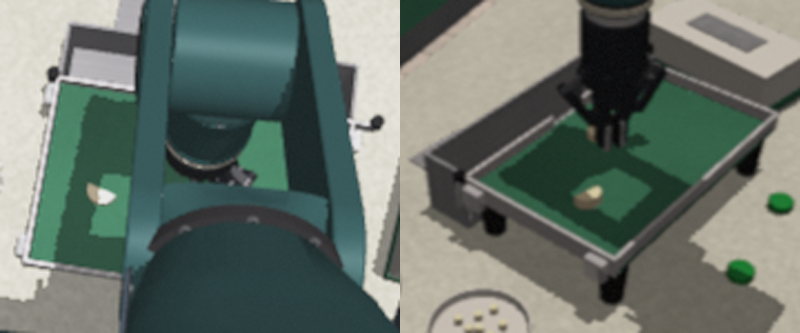

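C is at the fingers, at crop (595,132) and partly hidden. I'll back off and measure it before the final push.

Run:
```python
from m import *
_,a,u=behind(C,P,.010)
line(P-u*(.0152+.011+.015),Z,a,.06)
r.servo_line(pose(P-u*(.0152+.011+.03),.175),vel=.1)
snap("7"); crop("7"); print(*sblobs("7",.076),sep='\n')
```

```text
([329.3, 179.1], 75, [[12.5, -2.1]])
([324.5, 208.7], 73, [[-52.9, 100.7]])
```

View pics/c7.png

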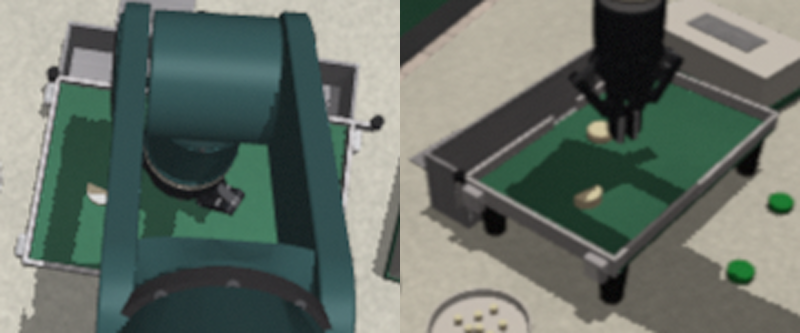

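C is at about (11,−6.5) mm and lined up with the gap, so I'll make the final push.

Run:
```python
from m import *
final(.011,"8")
r.servo_line(pose([.0,GY],.26),vel=.15)
r.move_ptp([.40,-.40,.30],ori(0)); r.wait(.3)
snap("9"); crop("9"); print(telemetry.read_t(),telemetry.read_force())
a=cv2.imread("pics/top9.png")
cv2.imwrite("pics/z9.png",cv2.vconcat([cv2.imread("pics/c9.png")[:290],cv2.resize(a[150:200,300:425],(800,300),interpolation=cv2.INTER_CUBIC)]))
for n in("top9","side9"): print(n)
```

```text
end [[ 0.05518163 -0.00676001]] [ 0.2993188  -0.30250627 -0.01650003]
30.3917
([324.5, 209.2], 71, [[-54.0, 102.3]])
32.975 [-0.17117214  0.28936099 -0.69581372]
top9
side9
```

View pics/z9.png

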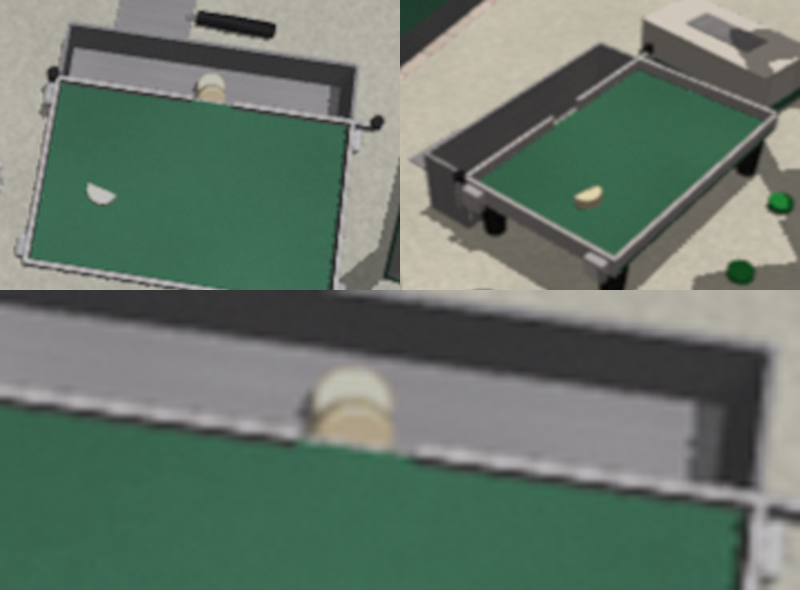

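View pics/top9.png

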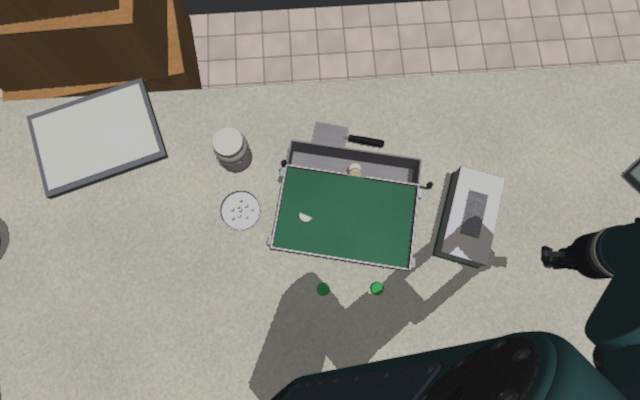

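Run:
```python
from m import *
r.wait(.5); snap("10")
a,b=[cv2.imread(f"pics/{k}.png").astype(int) for k in("top9","top10")]
print("diff",abs(a-b)[150:200,300:425].max(), telemetry.read_t())
a=cv2.imread("pics/top10.png");s=cv2.imread("pics/side10.png")
cv2.imwrite("pics/z10.png",cv2.hconcat([cv2.resize(a[155:185,335:375],(400,300),interpolation=cv2.INTER_CUBIC),cv2.resize(s[155:195,285:338],(400,300),interpolation=cv2.INTER_CUBIC)]))
c=dict(np.load("top10.npz"))
for z in(.032,.044,.06,.068): print(z,np.round(1000*t(ray(c,[[355,162.5],[355,168.3],[355,174.5]],z)),1).tolist())
for k in("0","10"):
  c=dict(np.load(f"top{k}.npz"))["image"].astype(np.float32)
  if k=="0": c0=c
d=np.abs(c-c0).max(2)
for n,(x0,y0,x1,y1) in dict(jar=(208,122,255,176),dish=(216,187,264,234),spat=(306,118,392,150),).items():
  print(n,d[y0:y1,x0:x1].mean(),d[y0:y1,x0:x1].max())
```

```text
diff 5 33.575
0.032 [[115.9, -6.8], [100.4, -8.9], [84.0, -11.1]]
0.044 [[111.8, -6.2], [96.5, -8.3], [80.2, -10.5]]
0.06 [[106.3, -5.4], [91.2, -7.4], [75.2, -9.6]]
0.068 [[103.5, -5.0], [88.6, -7.0], [72.7, -9.2]]
jar 2.429472 5.0
dish 2.6586878 5.0
spat 2.3971658 19.0
```

View pics/z10.png

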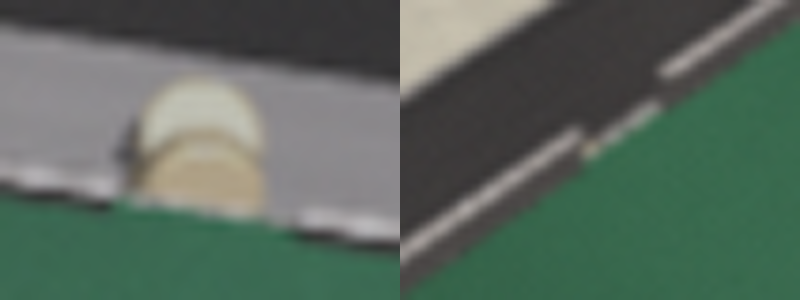

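Run:
```python
from m import *
L=[cv2.resize(cv2.imread(f"pics/side{k}.png")[165:185,300:326],(400,308),interpolation=cv2.INTER_NEAREST) for k in("0","10")]
cv2.imwrite("pics/z11.png",cv2.hconcat(L))
c0=dict(np.load("side0.npz"));c=dict(np.load("side10.npz"))
d=np.abs(c["image"].astype(int)-c0["image"]).max(2)[165:185,300:326]
for v,u in np.argwhere(d>25): print(u+300,v+165,c0["image"][v+165,u+300],c["image"][v+165,u+300],np.round(1000*t(ray(c,[u+300,v+165],.068)),1)-[1.4,4.4])
```

```text
(no output)
```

View pics/z11.png

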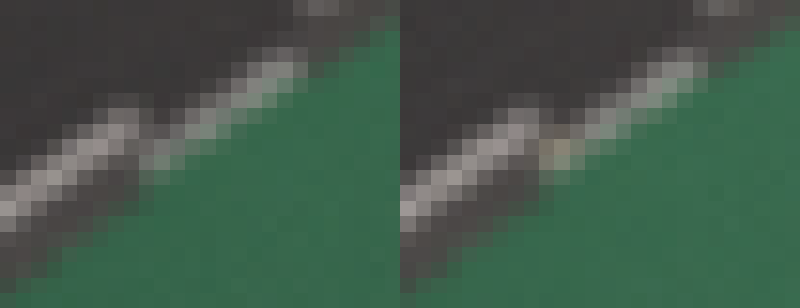

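Run:
```python
from m import *
c=dict(np.load("side10.npz"))
for z in(.03,.05,.06,.065,.068,.072,.08): print(z,np.round(1000*t(ray(c,[[310.3,174.3],[311,175]],z))-[1.4,4.4],1).tolist())
c=dict(np.load("top10.npz"));im=c["image"].astype(int)
print(im[160:178,354].tolist())
# widths of the tablet by row
for v in range(160,178):
    row=im[v,340:372]; k=np.where(row[:,0]-row[:,2]>14)[0]
    print(v,k.min()+340 if len(k) else None,k.max()+340 if len(k) else None)
```

```text
0.03 [[106.9, -41.4], [103.1, -40.0]]
0.05 [[88.4, -19.8], [84.7, -18.4]]
0.06 [[79.1, -9.0], [75.5, -7.6]]
0.065 [[74.5, -3.5], [70.9, -2.2]]
0.068 [[71.7, -0.3], [68.1, 1.0]]
0.072 [[68.0, 4.0], [64.4, 5.3]]
0.08 [[60.6, 12.7], [57.1, 14.0]]
[[95, 94, 97], [134, 132, 135], [151, 146, 141], [175, 172, 158], [189, 190, 177], [190, 190, 178], [189, 190, 178], [182, 179, 164], [165, 155, 134], [172, 165, 145], [182, 176, 156], [173, 159, 134], [174, 160, 134], [173, 160, 133], [175, 163, 141], [153, 154, 139], [90, 120, 104], [58, 106, 82]]
160 None None
161 None None
162 None None
163 353 355
164 351 358
165 350 359
166 349 359
167 350 360
168 349 360
169 349 360
170 349 360
171 349 360
172 348 360
173 348 361
174 349 361
175 355 360
176 None None
177 None None
```

The images fit C leaning with its lower edge on B (about x=98, z=32 mm) and its upper edge against the deck wall. That puts its highest point at about 60 mm, and the sliver of tablet seen from the side at (79,−9,60) mm agrees. Its underside centre would be at z≈41 mm, below the 62 mm limit, and nothing is moving. I'm handing in the job.

Run:
```python
from bench import job,telemetry
print(telemetry.read_t(),job.job_done())
```

```text
the job is handed in; nothing more can be done
33.575 None
```

I pushed the three whole tablets through the gate one at a time, right-of-middle first, then far right, then left. The job was handed in at 33.6 s of the 64 s allowed. I used the nearly closed fingertips as a two-point cradle, and no push tripped the 8 N stop.

What the last pictures showed:
- **Tablets:** all three are in the trough. The second lies flat on top of the first. The third leans between that pair and the deck wall, with its underside centre at an estimated z of 41 mm against the 62 mm limit. I inferred that height from the two views and did not measure it directly. Two pictures taken 0.6 s apart showed no movement in the trough.
- **Half tablet:** it stays flat on the deck, within about 1 mm of where it was in the side view.
- **Jar, dish and spatula:** their image areas are essentially unchanged from the first picture.
- **Carton and green look-alikes:** I checked these only by eye, and they look unmoved.
- **Robot:** the arm stood clear of everything at the end.

The two cameras disagreed by about 4 mm along the gate bar. I worked in the top camera's frame and corrected the side view for that difference.

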